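Punch the gift tag, then poise the mallet over the eyelet setter

ROBOT

A 6-joint arm with a two-finger parallel gripper is mounted at the origin on the work surface. World frame = base frame: x ahead of the robot, y to its left, z up, the work surface at z = 0. Lengths are in mm, angles in rad, forces in N, time in s.
With the tool pointing down it reaches from about 350 to 875 mm from the base axis. Payload 4.2 kg.
Tool frame: the origin (TCP) lies midway between the tips of the shut fingers; the grasp point (between the pads) lies 19 mm behind it; z points along the fingers, x is the direction in which the jaws open and shut, and the axes are right-handed (so a half turn about z gives the same grasp; the last joint's range is limited). The gripper opens to 87 mm and grips with 3 to 60 N. Pads are 19 mm wide; open, the fingers measure 117 mm over their backs; the gripper's body (75 mm by 190 mm) begins 51 mm behind the grasp point.
Start: joints at [1.523, 0.385, 0.008, 0, -1.194, -0.259], TCP at [188.724, 595.804, 222.55] pointing down, gripper open.
Joint ranges: [-3.14, 3.14], [-1.21, 2.06], [-1.07, 1.41], [-3.16, 2.05], [-2.99, -0.16], [-3.1, 3.1]. Speed limits (rad/s): [2.79, 2.79, 3.14, 3.14, 3.14, 3.14].

INTERFACE

Orientations are given as a rotation vector (axis times angle).
In Python, from rig import bot gives the robot as it stands. Calls block until the motion is done:
- bot.goto(position, orientation): joint-space move of the TCP to a pose.
- bot.move_straight(position, frame=None, v=150, until_force=None): straight line of the TCP; frame=None keeps the orientation; v is the mean speed in mm/s. With until_force (N) it stops when the force on the tool has changed by that much, and returns True; else False.
- bot.goto_joints(angles): joint-space move.
- bot.open() and bot.close(): open the fingers fully, or close them until they stop; the grip force is fixed at half the most.
- bot.dwell(seconds).
- bot.solve_ik(position, orientation): joint angles nearest the present ones, or None.
- bot.grab_frame(name): name is "scene" or "side" or "wrist"; returns a dict with "img" (400x640x3 uint8, red, green, blue), "mtx" (3x3 intrinsics, pixels), "camera_from_world" (4x4, takes a point from world to camera coordinates). Camera axes: x right, y up, looking along -z (the intrinsics and any distortion apply to the point x, -y, -z); pixel columns grow to the right and rows downward; lengths in mm; the calibration is good to about 2 mm. A picture is of the moment at which its call begins. There is no depth.
A pose or a line that the arm cannot do raises bot.Unreachable and nothing moves.
- bot.hand_in(): hands the job in, once; it reports no verdict.
Trained networks look in a picture, given as the dict that the camera call returned (one of the last four; its "shot" number tells which), for a name from the list of things; names that differ only in an ending like _2 or _b are one class to them, and where a whole thing is asked for, a point or a joint stands for the part that bears it (a point fixed in the world has none). Each returns a list of dicts, best first, with "conf" (0 to 1); they miss things now and then, are a little off and sometimes report something else, mostly with a low value. They report only what shows in the picture. A call takes as long as a camera call. They do not tell look-alikes from the thing itself.
- bot.outline_of(picture, label): "pixels" (400x640 bool, what is visible of it) and "centre" ([column, row] in pixels, amid what is visible of it).
- bot.mark_of(picture, label): "centre" ([column, row] in pixels: a listed point, or the origin of a listed thing).
Readings, each from a call of its own:
- bot.read_time(): time.
- bot.read_q(): joint angles.
- bot.read_joint_velocities(): joint speeds.
- bot.read_joint_torque(): joint torques, N m.
- bot.read_ee_pos(): TCP position.
- bot.read_ee_rot(): TCP orientation.
- bot.read_force(): force on the tool from outside, world axes, zero at the start.
- bot.read_moment(): the same for the moment, N m.
- bot.read_gripper_width(): opening from 0.0 (shut) to 1.0 (fully open).
Only numpy, scipy, OpenCV 4.12 (cv2) and the standard library are available. Lean on these libraries where they do the work, as an engineer would, in place of code of your own. Each camera call takes 0.05 s, during which the arm holds its last target.

TASK

Take the mallet and use it to drive the slim pin of the hole punch (the press with the square base) all the way down, then let it spring back up. Then carry the mallet over the row of cartons to the eyelet setter (round base, broad mushroom cap) and finish still holding it there, head upright and centred about a centimetre above the cap, not touching or pressing it, so a colleague can place an eyelet before the next blow. Leave the cartons and everything else on the table where they stand.

Things in the scene. Friction and masses are not known exactly. Their poses are not given: they have to be found in the camera images.
- mallet: Mallet standing on the face of its black rubber head (56 mm diameter, 60 mm tall), left of the cartons. Flat-sided wooden handle, 20 wide, 26 tall, level along its own -x (roughly to the robot), centre line 30 mm up, visible 28 to 142 mm from the head's axis. Origin: centre of the head's lower (striking) face, z up. About 0.22 kg, centre of mass about 15 mm behind the head's axis.
- punch: Hole punch, a steel bench press fixed to the table: SQUARE grey base 80 x 80 x 12 mm, C-frame 100 mm high (column on its own +x side), a slim vertical pin rising from its top. Origin: centre of the base's underside, on the pin's axis. Punch and setter stand on opposite sides of the carton row; either may be left or right.
- punch_top (a point): Centre of the top of the punch pin's small round cap, 20 mm diameter, 130 mm above the table when up; it goes down with the pin.
- punch_pin (a joint): How far the punch pin is pushed down, m: 0 up, 0.012 fully down on its stop. A spring resists with 3 N at the start and 6 N at the stop and returns it when let go.
- setter: Eyelet setter, the same kind of fixed press but with a ROUND grey base plate 90 mm in diameter, 12 mm thick, and a broad mushroom cap on top. Origin: centre of the base's underside, on the cap's axis.
- setter_top (a point): Centre of the flat top of the setter's broad round cap, 40 mm diameter, 126 mm above the table when up.
- setter_pin (a joint): How far the setter's cap is pushed down, m: 0 up, 0.012 fully down; spring 3 to 6 N as in the punch.
- board: Thin plywood board 390 x 105 x 6 mm lying fixed on the table between the two presses, long side along its own x; it carries the row of four cartons. Origin: centre of its underside.
- carton0: Loose cardboard carton 84 x 84 x 105 mm, number 1 in the row counted from the robot outwards, standing on the board (its top 111 mm above the table). Origin: centre of its underside. To be left alone.
- carton1: Loose cardboard carton 84 x 84 x 105 mm, number 2 in the row counted from the robot outwards, standing on the board (its top 111 mm above the table). Origin: centre of its underside. To be left alone.
- carton2: Loose cardboard carton 84 x 84 x 150 mm, number 3 in the row counted from the robot outwards, standing on the board (its top 156 mm above the table). Origin: centre of its underside. To be left alone.
- carton3: Loose cardboard carton 84 x 84 x 105 mm, number 4 in the row counted from the robot outwards, standing on the board (its top 111 mm above the table). Origin: centre of its underside. To be left alone.
- cup: Loose white paper cup, 74 mm rim, 100 mm tall, on the left. Origin: centre of its underside. To be left alone.
- dish: Loose small white bowl, 64 mm across, 25 mm tall, beyond the presses. Origin: centre of its underside. To be left alone.
- notebook: Loose black notebook 150 x 105 x 14 mm lying flat on the near right. Origin: centre of its underside. To be left alone.
- tags: Loose stack of brown card tags, 50 x 85 x 16 mm, beyond the presses. Origin: centre of its underside. To be left alone.
Not all that is in view belongs to the job. Leave any blue or orange look-alike of the setter alone.

How it is judged (in metres and radians):
On the way, in this order (a step that is already met when the one before it is completed fails the run):
1. the punch pin is driven fully down (8 mm or more of its 12) by the mallet, not by the fingers (value of joint punch_pin above 0.008 m and contact force between mallet and punch above 0.5 N and contact force between the fingers and punch below 0.5 N).
2. then the mallet is carried across above the row of cartons (y of mallet in the frame of board between -0.05 and 0.05 m and x of mallet in the frame of board between -0.195 and 0.195 m and height (world z) of mallet above 0.11 m).
At the end, for the whole second after the job is handed in: The mallet is held in the fingers and still, its lower face centred within 12 mm of the setter cap's axis and 3 to 25 mm above the cap, its head within 0.2 rad of upright, touching neither press nor any carton; the punch pin and the setter cap are both back up (within 2 mm) (horizontal distance between mallet and setter_top below 0.012 m and z of mallet in the frame of setter_top between 0.003 and 0.025 m and angle between mallet's own z axis and vertical below 0.2 rad and linear speed of mallet below 0.03 m/s and contact force between the fingers and mallet above 1 N and value of joint each of punch_pin, setter_pin below 0.002 m and contact force between mallet and setter below 0.3 N and contact force between mallet and punch below 0.3 N and contact force between mallet and carton0 below 0.3 N and contact force between mallet and carton1 below 0.3 N and contact force between mallet and carton2 below 0.3 N and contact force between mallet and carton3 below 0.3 N); the arm keeps its last pose, push and grip.
It fails at once if the setter's cap is pressed down by more than 4 mm (value of joint setter_pin above 0.004 m).
It fails at once if a carton, the cup, the bowl, the notebook or the tags are moved by more than 30 mm (distance of any of carton0, carton1, carton2, carton3, cup, dish, notebook, tags from where it was at the start of the episode above 0.03 m).
It also fails if it takes over 45 s, if anything falls off the work surface, if the arm or the gripper's body presses on something with over 40 N, if the wrist force passes 120 N, or if a joint passes its speed limit or range.

## Working session

There is one attempt and no reset: what is moved stays moved. The work goes in short steps, each a Python script; the robot and the scene stay as the last script left them, time stands still between calls to the robot, and variables do not carry over. Pictures are saved under pics/ and viewed, and the job is handed in when it is done.

```bash
ls; mkdir -p pics
python3 - <<'E'
from rig import bot
import cv2
for n in ["scene","side","wrist"]:
    f=bot.grab_frame(n); cv2.imwrite(f"pics/a_{n}.png",f["img"][:,:,::-1])
    print(n,f["mtx"].tolist(),f["camera_from_world"].round(3).tolist(), [k for k in f])
    for l in ["mallet","punch","setter","punch_top","setter_top","board","carton2"]:
        print(l,[(round(d["conf"],2),[round(float(x),1) for x in d["centre"]]) for d in bot.mark_of(f,l)][:4])
print(bot.read_time(),bot.read_ee_rot())
E
```

```text
pics
scene [[435.9845499078027, 0.0, 325.6893559139198], [0.0, 435.9845499078027, 202.3122074418156], [0.0, 0.0, 1.0]] [[-0.675, 0.738, 0.003, 285.61], [-0.426, -0.393, 0.815, 177.873], [0.602, 0.549, 0.58, -1596.825], [0.0, 0.0, 0.0, 1.0]] ['img', 'mtx', 'camera_from_world', 'shot']
mallet [(0.57, [386.6, 255.9])]
punch [(0.65, [227.6, 202.8])]
setter [(0.94, [312.9, 246.2]), (0.89, [405.5, 294.0]), (0.75, [387.3, 219.6]), (0.75, [473.5, 236.7])]
punch_top [(0.58, [221.2, 166.6]), (0.26, [267.7, 227.4])]
setter_top [(0.72, [340.7, 241.3]), (0.64, [315.3, 204.3]), (0.6, [482.9, 201.5]), (0.53, [415.5, 255.3])]
board [(0.6, [281.5, 217.7])]
carton2 [(0.93, [312.4, 198.7]), (0.88, [267.3, 227.5]), (0.64, [295.0, 211.4]), (0.64, [245.0, 241.1])]
side [[436.9427833556929, 0.0, 327.3445421331499], [0.0, 436.9427833556929, 195.4305193851904], [0.0, 0.0, 1.0]] [[-0.987, -0.159, -0.013, 531.438], [0.111, -0.747, 0.656, -48.499], [-0.114, 0.646, 0.755, -1172.206], [0.0, 0.0, 0.0, 1.0]] ['img', 'mtx', 'camera_from_world', 'shot']
mallet [(0.95, [329.8, 276.2]), (0.61, [275.0, 259.7])]
punch [(
[... 185 characters left out ...]

setter_top [(0.74, [429.0, 320.9]), (0.71, [276.9, 294.7]), (0.63, [268.3, 229.9]), (0.56, [387.6, 222.3])]
board [(0.63, [314.0, 178.5])]
carton2 [(0.83, [364.3, 186.8]), (0.81, [299.3, 179.4]), (0.72, [261.0, 140.2]), (0.7, [329.1, 182.9])]
wrist [[275.98293228921364, 0.0, 324.3635659787694], [0.0, 275.98293228921364, 195.20880290144132], [0.0, 0.0, 1.0]] [[-0.302, -0.953, -0.001, 626.457], [0.915, -0.289, -0.281, 33.363], [0.267, -0.086, 0.96, -389.639], [0.0, 0.0, 0.0, 1.0]] ['img', 'mtx', 'camera_from_world', 'shot']
mallet []
punch []
setter [(0.63, [444.7, 72.1])]
punch_top []
setter_top [(0.71, [509.4, 55.2])]
board []
carton2 []
1.2 [-1.85589846e+00  2.53478420e+00 -3.60551411e-06]
```

View pics/a_scene.png

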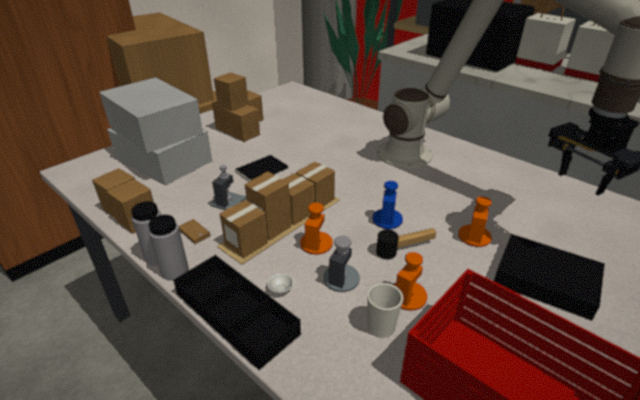

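View pics/a_side.png

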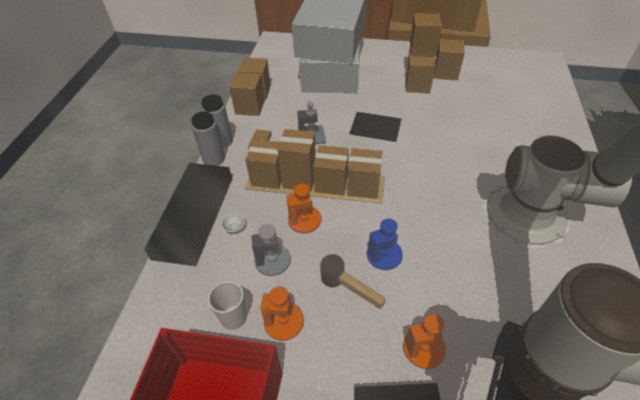

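View pics/a_wrist.png

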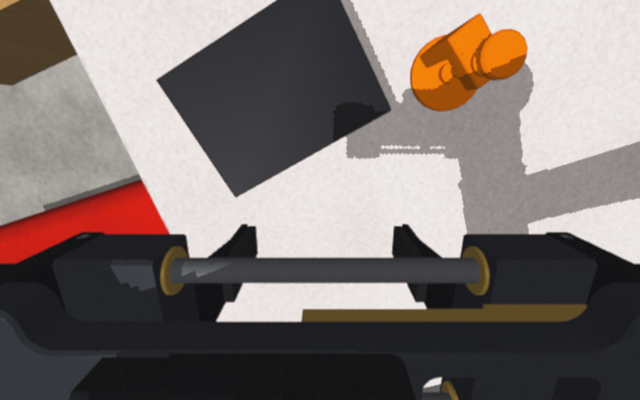

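The scene view shows the grey setter at about (342,265), the punch beyond the cartons at (227,190), and the mallet head at (387,245) with its handle running to (433,236). Next I'll triangulate from the outlines.

```bash
cat > h.py <<'E'
from rig import bot
import numpy as np, cv2
from scipy.optimize import least_squares
def proj(f,P):
    T=f["camera_from_world"];P=np.atleast_2d(P);c=P@T[:3,:3].T+T[:3,3]
    p=np.c_[c[:,0],-c[:,1],-c[:,2]]@f["mtx"].T
    return p[:,:2]/p[:,2:]
def ray(f,uv):
    T=f["camera_from_world"];d=np.linalg.inv(f["mtx"])@[uv[0],uv[1],1]
    d=T[:3,:3].T@[d[0],-d[1],-d[2]];o=-T[:3,:3].T@T[:3,3];return o,d/np.linalg.norm(d)
def onz(f,uv,z):
    o,d=ray(f,uv);return o+d*(z-o[2])/d[2]
def tri(fs,uvs):
    A=0;b=0
    for f,u in zip(fs,uvs):
        o,d=ray(f,u);M=np.eye(3)-np.outer(d,d);A=A+M;b=b+M@o
    return np.linalg.solve(A,b)
E
python3 - <<'E'
from h import *
np.set_printoptions(precision=1,suppress=True)
Z=dict(mallet=0,punch=0,setter=0,punch_top=130,setter_top=126,board=0,carton0=6,carton2=6)
for n in ["scene","side"]:
    f=bot.grab_frame(n)
    for l in Z:
        for d in bot.mark_of(f,l): print(n,l,round(d["conf"],2),np.array(d["centre"]),onz(f,d["centre"],Z[l])[:2])
    if 1:
        im=f["img"][:,:,::-1].copy()
        for l,c in [("mallet",(0,0,255)),("punch",(0,255,0)),("setter",(255,0,255))]:
            for d in bot.outline_of(f,l)[:5]:
                print(n,l,"outline",round(d["conf"],2),np.array(d["centre"]),d["pixels"].sum())
                cs,_=cv2.findContours(d["pixels"].astype(np.uint8),0,2);cv2.drawContours(im,cs,-1,c,1)
        x0,y0=(190,130) if n=="scene" else (220,80)
        cv2.imwrite(f"pics/b_{n}.png",cv2.resize(im[y0:y0+190,x0:x0+260],None,fx=3,fy=3,interpolation=2))
E
```

```text
scene mallet 0.92 [387.9 252.9] [479.  275.1]
scene punch 0.96 [225.5 205.7] [ 640.5 -215. ]
scene setter 0.92 [341.6 278.8] [634.4 246.9]
scene setter 0.88 [385.7 218.6] [361.5 182.4]
scene setter 0.68 [316.6 246.2] [587.8 117.5]
scene setter 0.57 [473.7 239.4] [273.2 416.8]
scene setter 0.55 [309.  200.3] [447.3 -48. ]
scene punch_top 0.55 [221.7 168.6] [ 634.9 -212.7]
scene setter_top 0.59 [483.6 196.8] [249.9 405.9]
scene setter_top 0.58 [312.  203.3] [578.3  93.7]
scene setter_top 0.52 [389.5 184. ] [367.8 187. ]
scene setter_top 0.47 [413.8 253.5] [563.  393.1]
scene setter_top 0.45 [341.5 239.4] [635.4 243.4]
scene board 0.96 [283.3 219.5] [568.1 -35.1]
scene carton0 0.91 [271.5 230.4] [629.8 -16.8]
scene carton0 0.75 [294.6 213.7] [531.4 -25.2]
scene carton0 0.67 [309.8 198.2] [443.6 -48. ]
scene carton0 0.57 [242.9 242.4] [716.7 -35.2]
scene carton2 0.91 [271.5 230.4] [629.8 -16.8]
scene carton2 0.75 [294.6 213.7] [531.4 -25.2]
scene carton2 0.67 [309.8 198.2] [443.6 -48. ]
scene carton2 0.57 [242.9 242.4] [716.7 -35.2]
scene mallet outline 0.78 [395.  239.9] 1075
scene mall
[... 924 characters left out ...]
3 [269.1 230.8] [630.5 246.9]
side board 0.7 [317.4 179.8] [573.9 -40. ]
side carton0 0.97 [330.5 181. ] [534.8 -35.4]
side carton0 0.92 [299.7 178.3] [624.3 -32.9]
side carton0 0.83 [359.8 185.2] [450.1 -31.5]
side carton0 0.7 [267.3 179. ] [716.3 -16.5]
side carton2 0.97 [330.5 181. ] [534.8 -35.4]
side carton2 0.92 [299.7 178.3] [624.3 -32.9]
side carton2 0.83 [359.8 185.2] [450.1 -31.5]
side carton2 0.7 [267.3 179. ] [716.3 -16.5]
side punch outline 0.83 [313.6 122.2] 596
side setter outline 0.96 [384.4 249.5] 1302
side setter outline 0.94 [426.3 341. ] 1840
side setter outline 0.93 [301.2 212.3] 1160
side setter outline 0.91 [272.9 253.9] 1400
side setter outline 0.91 [280.  315.9] 1686
```

View pics/b_scene.png

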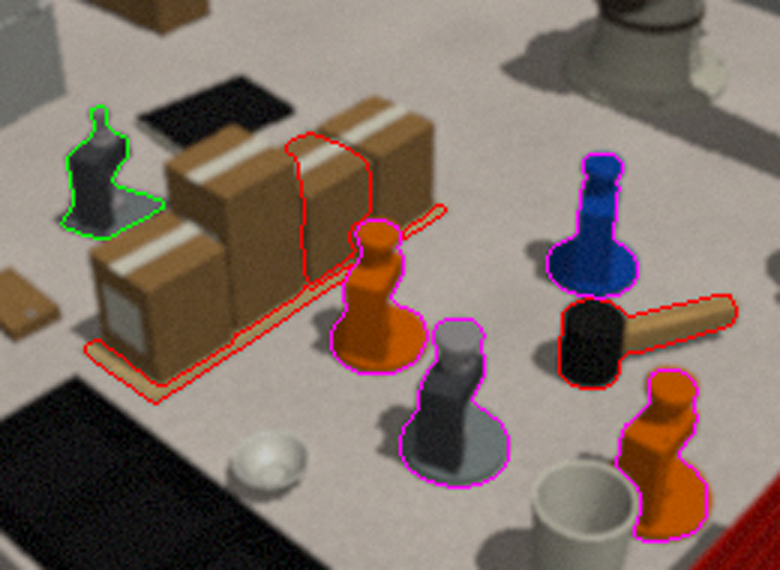

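View pics/b_side.png

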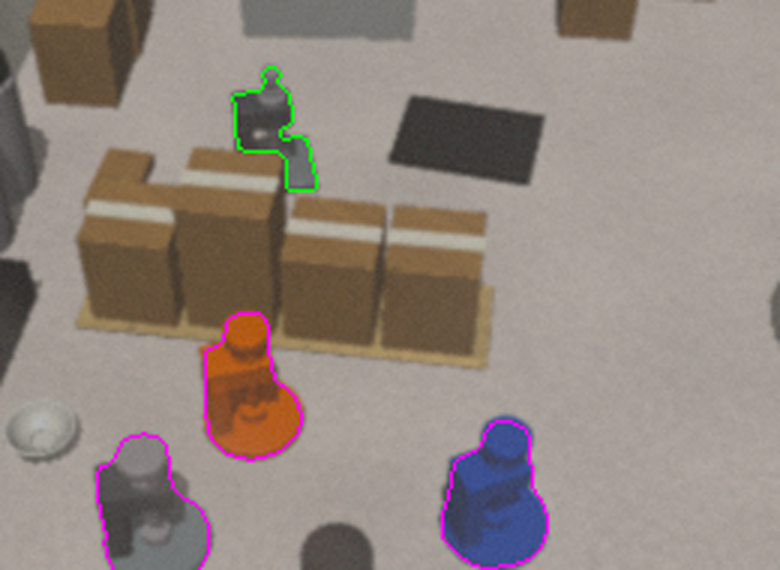

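The outlines sit well on the real things: grey setter at about (633,246) mm, punch at (630,-218), mallet head at (482,271). I'll move the wrist over the mallet handle for a closer look.

Run:
```python
from h import *
np.set_printoptions(precision=1,suppress=True)
f=bot.grab_frame("scene");g=bot.grab_frame("side")
print("handle end",onz(f,(434,233),30),onz(g,(381,299),30),tri([f,g],[(434,233),(381,299)]))
print("head top c",onz(f,(387,237),60),onz(g,(332,263),60))
from scipy.spatial.transform import Rotation as R
yaw=np.arctan2(272-330,482-370)  # rough handle direction
hd=np.array([-0.9,0.43]);
# tool down with jaw axis perpendicular to handle
def down(a): # tool x at angle a
    x=np.array([np.cos(a),np.sin(a),0]);z=np.array([0,0,-1.]);return R.from_matrix(np.c_[x,np.cross(z,x),z]).as_rotvec()
for p in [(400,250,300)]:
    for a in np.arange(-3.1,3.2,0.4):
        q=bot.solve_ik(p,down(a)); print(round(a,2),None if q is None else np.round(q,2))
T=bot.grab_frame("wrist")["camera_from_world"];print(-T[:3,:3].T@T[:3,3],bot.read_ee_pos(),R.from_rotvec(bot.read_ee_rot()).as_matrix())
```

```text
handle end [358.3 337.5  30. ] [363.5 326.6  30. ] [363.8 335.8  37. ]
head top c [489.  273.2  60. ] [483.4 268.6  60. ]
-3.1 [ 0.9  0.1 -0.2  0.  -1.3 -0.9]
-2.7 [ 0.9  0.1 -0.2  0.  -1.3 -0.5]
-2.3 [ 0.9  0.1 -0.2  0.  -1.3 -0.1]
-1.9 [ 0.9  0.1 -0.2  0.  -1.3  0.3]
-1.5 [ 0.9  0.1 -0.2  0.  -1.3  0.7]
-1.1 [ 0.9  0.1 -0.2  0.  -1.3  1.1]
-0.7 [ 0.9  0.1 -0.2  0.  -1.3  1.5]
-0.3 [ 0.9  0.1 -0.2  0.  -1.3  1.9]
0.1 [ 0.9  0.1 -0.2  0.  -1.3  2.3]
0.5 [ 0.9  0.1 -0.2  0.  -1.3  2.7]
0.9 None
1.3 [ 0.9  0.1 -0.2 -0.  -1.3 -2.8]
1.7 [ 0.9  0.1 -0.2  0.  -1.3 -2.4]
2.1 [ 0.9  0.1 -0.2  0.  -1.3 -1.9]
2.5 [ 0.9  0.1 -0.2  0.  -1.3 -1.6]
2.9 [ 0.9  0.1 -0.2 -0.  -1.3 -1.1]
[262.6 573.4 384.2] [188.7 595.8 222.6] [[-0.3 -1.   0. ]
 [-1.   0.3  0. ]
 [-0.  -0.  -1. ]]
```

```bash
cat >> h.py <<'E'
from scipy.spatial.transform import Rotation as R
def down(a):
    x=np.array([np.cos(a),np.sin(a),0]);z=np.array([0,0,-1.]);return R.from_matrix(np.c_[x,np.cross(z,x),z]).as_rotvec()
E
python3 - <<'E'
from h import *
np.set_printoptions(precision=1,suppress=True)
bot.goto([425,300,200],down(-2.03))
f=bot.grab_frame("wrist")
im=f["img"][:,:,::-1].copy()
for l in ["mallet"]:
    for d in bot.outline_of(f,l): print(l,d["conf"],d["centre"],d["pixels"].sum()); np.save("mm.npy",d["pixels"])
    for d in bot.mark_of(f,l): print(l,d["conf"],d["centre"],onz(f,d["centre"],0))
cv2.imwrite("pics/c_wrist.png",im)
import pickle;pickle.dump({k:f[k] for k in f},open("c.pkl","wb"))
E
```

```text
mallet 0.72 [325.0, 140.9] 3740
mallet 0.76 [329.8, 125.2] [480.  267.9   0. ]
```

View pics/c_wrist.png

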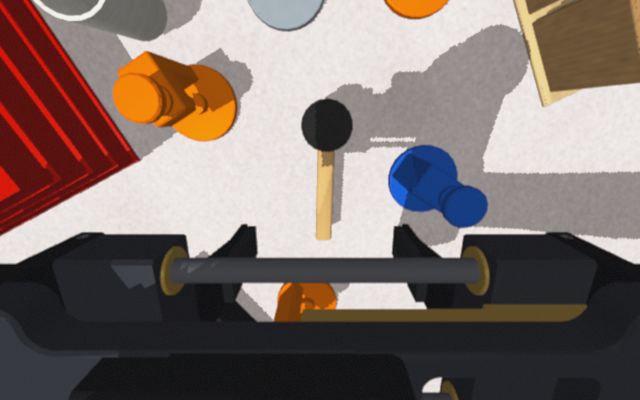

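The wrist picture shows the head top at about (327,125) and the handle running from (327,152) to (323,239). Blue look-alike at (423,178)–(465,205), close to the jaw side, so I'll measure the handle line and the blue cap's clearance.

Run:
```python
from h import *
import pickle
np.set_printoptions(precision=1,suppress=True)
f=pickle.load(open("c.pkl","rb"));im=f["img"].astype(float)
hsv=cv2.cvtColor(f["img"],cv2.COLOR_RGB2HSV)
# head: dark
m=np.zeros((400,640),np.uint8);m[90:160,290:365]=(f["img"][90:160,290:365].max(2)<65)
n,lab,st,ce=cv2.connectedComponentsWithStats(m);k=1+np.argmax(st[1:,4]);print(st[k],ce[k])
(cx,cy),r=cv2.minEnclosingCircle(np.argwhere(lab==k)[:,::-1].astype(np.float32));print(cx,cy,r)
H=onz(f,(cx,cy),60);print("head top",H)
# handle: wood
w=(im[:,:,0]-im[:,:,2]>35);w[:, :305]=0;w[:,350:]=0;w[:150]=0;w[245:]=0
ys,xs=np.nonzero(w);print(w.sum(),ys.min(),ys.max())
P=np.array([onz(f,(xs[ys==y].mean(),y),43) for y in range(158,236)])
d=np.polyfit(P[:,0],P[:,1],1);print("slope",d, "widths",[ (ys==y).sum() for y in (160,190,220)])
hd=-np.array([1,d[0]])/np.hypot(1,d[0]);print("hd",hd, "line offset of head", np.polyval(d,H[0])-H[1],"end",P[-1])
print("jaw angle",np.arctan2(hd[1],hd[0])-np.pi/2)
# blue cap
b=((hsv[:,:,0]>105)&(hsv[:,:,0]<130)&(hsv[:,:,1]>120)).astype(np.uint8);ys,xs=np.nonzero(b);print(xs.min(),xs.max(),ys.min(),ys.max())
for p in [(465,206)]: print("blue cap c z126",onz(f,p,126), onz(f,(487,206),126),onz(f,(443,206),126),onz(f,(465,227),126))
# side + scene views of mallet
for n in ["scene","side"]:
    g=bot.grab_frame(n); print(n,proj(g,[H,*[ [H[0],H[1],0]],[P[-1][0],P[-1][1],30]]))
cv2.imwrite("pics/d.png",cv2.resize(f["img"][80:250,280:500,::-1],None,fx=3.5,fy=3.5))
```

```text
[ 302   99   50   52 2007] [326.9 124.8]
327.0 124.70587921142578 25.78367042541504
head top [484.2 270.3  60. ]
1450 150 239
slope [ -0.5 527.1] widths [np.int64(17), np.int64(16), np.int64(16)]
hd [-0.9  0.5] line offset of head 0.8257107343118264 end [365.2 334.   43. ]
jaw angle 1.0843543575028964
389 486 146 226
blue cap c z126 [367.9 189.5 126. ] [359.2 171.8 126. ] [376.6 207.3 126. ] [348.3 195.9 126. ]
scene [[387.2 235.6]
 [385.3 253. ]
 [431.5 233.6]]
side [[331.6 263.6]
 [331.7 277. ]
 [380.  301.9]]
```

View pics/d.png

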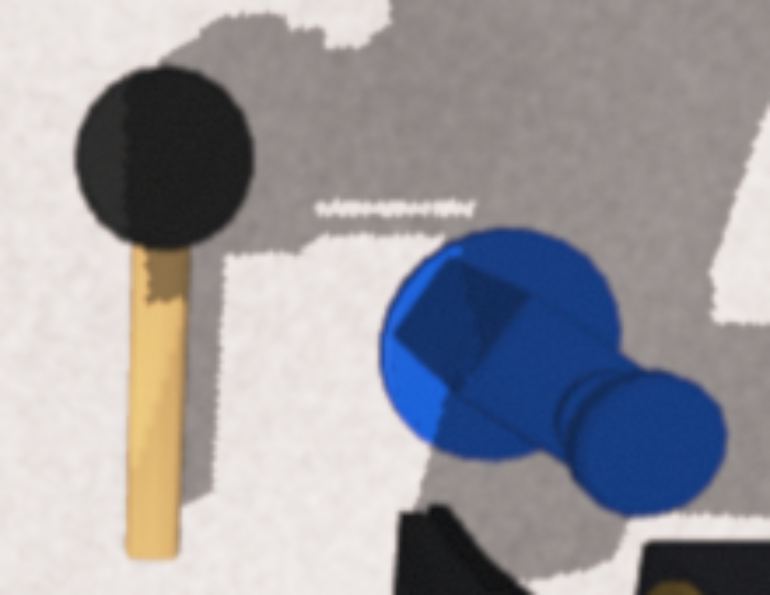

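Run:
```python
from h import *
import pickle
np.set_printoptions(precision=1,suppress=True)
f=pickle.load(open("c.pkl","rb"))
H=np.array([484.2,270.5]);a=1.0844+np.pi/2;hd=np.array([np.cos(a),np.sin(a)]);jw=np.array([hd[1],-hd[0]])
for z,pts in [(100,[(395,330),(455,258),(530,295),(460,388)]),(0,[(395,330),(455,258),(460,388)]),(126,[(640,440),(570,400),(645,370)])]:
    for p in pts:
        w=onz(f,(280+p[0]/3.5,80+p[1]/3.5),z)[:2]; print(z,p,w,"t",(w-H)@hd,"s",(w-H)@jw)
```

```text
100 (395, 330) [415.7 233.3] t 43.15486237630397 s -64.94414507530243
100 (455, 258) [426.9 211.2] t 22.89769741844687 s -79.20247621682672
100 (530, 295) [408.5 196.5] t 32.36768336292124 s -100.83658830730623
100 (460, 388) [392.2 223.2] t 59.192770072485104 s -84.81372648430691
0 (395, 330) [385.6 220.1] t 63.6084940152712 s -90.6350095042379
0 (455, 258) [401.1 189.6] t 35.61284694947761 s -110.34019565520043
0 (460, 388) [353.2 206.2] t 85.77307649609423 s -118.0950114160942
126 (640, 440) [369.  191.2] t 64.75535032673648 s -123.97742793781384
126 (570, 400) [387.1 203.7] t 54.62231205413978 s -104.42414181093599
126 (645, 370) [386.2 184.2] t 46.25180353302224 s -122.09612810926085
```

The blue frame's top corner (z 100) reaches to about 85 mm from the handle line at 59 mm along it. The gripper body (±95 mm, bottom at z 81) would hit it if I gripped near the head. So I'll grip near the handle's tail first, shift the mallet about 35 mm away from the blue press, and regrasp near the head.

Run:
```python
from h import *
np.set_printoptions(precision=2,suppress=True)
H=np.array([484.2,270.5]);a=1.0844+np.pi/2;hd=np.array([np.cos(a),np.sin(a)]);jw=np.array([hd[1],-hd[0]])
o=down(1.0844-np.pi)
p=H+118*hd
bot.goto([*p,180],o)
print(bot.move_straight([*p,13],v=100,until_force=8))
print(bot.read_ee_pos(),bot.read_force())
bot.close();print(bot.read_gripper_width(),bot.read_force())
bot.move_straight([*p,17],v=40)
e=p+38*jw
bot.move_straight([*e,17],v=60)
print(bot.read_ee_pos(),bot.read_force(),bot.read_moment())
for n in ["side","scene"]:
    f=bot.grab_frame(n);cv2.imwrite(f"pics/e_{n}.png",cv2.resize(f["img"][130:,160:580,::-1],None,fx=1.9,fy=1.9))
```

```text
False
[380.11 326.    13.5 ] [0.95 0.67 0.4 ]
0.22885224090417017 [-0.28 -0.91  0.93]
[397.35 358.83  16.74] [-0.6   0.27 -1.75] [ 0.06  0.25 -0.03]
```

View pics/e_side.png

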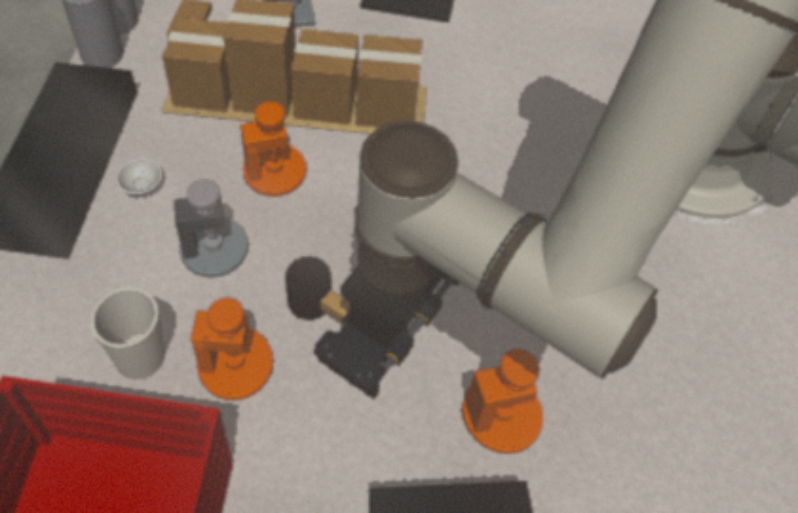

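View pics/e_scene.png

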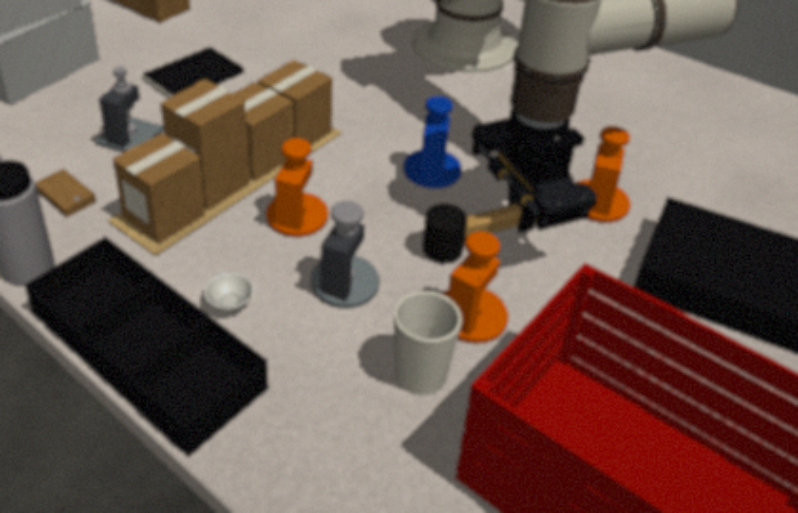

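The mallet has moved clear of the blue press and is still level, with the head at side-crop pixel (308,287). I'll set it down, release, and look again.

Run:
```python
from h import *
np.set_printoptions(precision=2,suppress=True)
a=1.0844+np.pi/2;hd=np.array([np.cos(a),np.sin(a)]);jw=np.array([hd[1],-hd[0]])
o=down(1.0844-np.pi)
p=bot.read_ee_pos()
bot.move_straight([p[0],p[1],13],v=30,until_force=5); print(bot.read_ee_pos(),bot.read_force())
bot.open()
p=bot.read_ee_pos();bot.move_straight([p[0],p[1],200],v=150)
f=bot.grab_frame("wrist");im=f["img"].astype(float)
dk=(f["img"].max(2)<65).astype(np.uint8);dk[170:]=0
dk=cv2.morphologyEx(dk,cv2.MORPH_OPEN,np.ones((9,9)))
n,lab,st,ce=cv2.connectedComponentsWithStats(dk)
for k in range(1,n):
    if st[k,4]>600: print(st[k],ce[k],onz(f,ce[k],60))
w=(im[:,:,0]-im[:,:,2]>35);w[:,:290]=0;w[:,365:]=0;w[:140]=0;w[245:]=0
ys,xs=np.nonzero(w);print(ys.min(),ys.max())
P=np.array([onz(f,(xs[ys==y].mean(),y),43) for y in range(ys.min()+15,min(ys.max()-4,225))])
d=np.polyfit(P[:,0],P[:,1],1);print(d,"jaw",np.arctan2(-d[0],-1)-np.pi/2)
print([float(np.polyval(d,onz(f,ce[k],60)[0])-onz(f,ce[k],60)[1]) for k in range(1,n)])
cv2.imwrite("pics/f_wrist.png",f["img"][:,:,::-1])
```

```text
[397.54 358.86  13.12] [ 0.46  0.96 -0.22]
[ 298   45   52   57 2371] [323.89  72.57] [501.46 304.82  60.  ]
140 244
 ** On entry to DLASCL parameter number  4 had an illegal value
 ** On entry to DLASCL parameter number  4 had an illegal value
 ** On entry to DLASCL parameter number  4 had an illegal value
 ** On entry to DLASCL parameter number  4 had an illegal value
 ** On entry to DLASCL parameter number  5 had an illegal value
 ** On entry to DLASCL parameter number  4 had an illegal value<stdin>:17: RuntimeWarning: Mean of empty slice.
  ret = ret.dtype.type(ret / rcount)
Traceback (most recent call last):
numpy.linalg.LinAlgError: SVD did not converge in Linear Least Squares
```

Run:
```python
from h import *
import pickle
np.set_printoptions(precision=1,suppress=True)
f=bot.grab_frame("wrist");im=f["img"].astype(float)
pickle.dump(f,open("f.pkl","wb"))
H=np.array([501.6,304.7]);a=1.0844+np.pi/2;hd=np.array([np.cos(a),np.sin(a)]);jw=np.array([hd[1],-hd[0]])
for d in bot.mark_of(f,"setter_top"):
    w=onz(f,d["centre"],126)[:2];print(d["conf"],np.array(d["centre"]),w,"t",(w-H)@hd,"s",(w-H)@jw)
cv2.imwrite("pics/g_wrist.png",f["img"][:,:,::-1])
```

```text
0.75 [170.2  37. ] [570.  400.3] t -15.827989629694455 s 116.4849985741796
0.6 [519.8 145.7] [366.4 189.7] t 65.7338175811417 s -164.89457153117712
```

View pics/g_wrist.png

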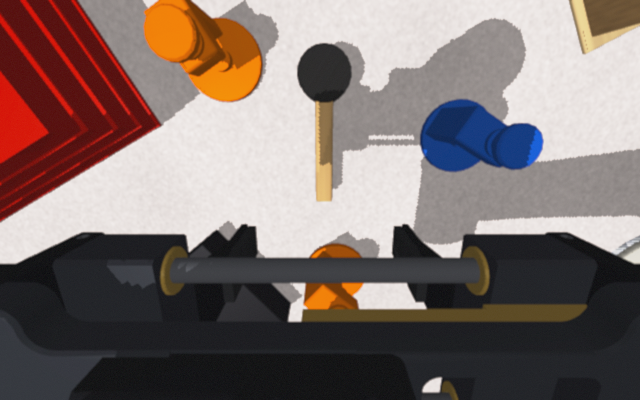

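Run:
```python
from h import *
import pickle
f=pickle.load(open("f.pkl","rb"))
cv2.imwrite("pics/h.png",cv2.resize(f["img"][0:110,130:270,::-1],None,fx=5,fy=5))
```

```text
(no output)
```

View pics/h.png

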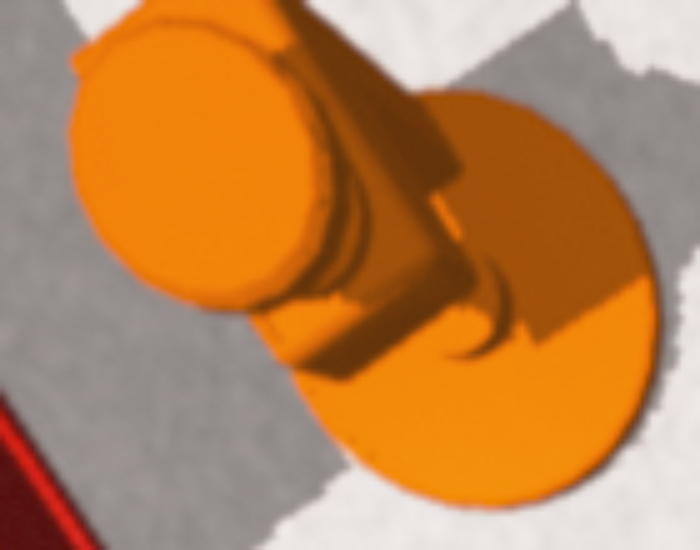

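Run:
```python
from h import *
import pickle
np.set_printoptions(precision=1,suppress=True)
f=pickle.load(open("f.pkl","rb"))
H=np.array([501.6,304.7]);a=1.0844+np.pi/2;hd=np.array([np.cos(a),np.sin(a)]);jw=np.array([hd[1],-hd[0]])
for p in [(430,250),(290,360),(370,300)]:
    w=onz(f,(130+p[0]/5,p[1]/5),100)[:2];print(w,"t",(w-H)@hd,"s",(w-H)@jw)
im=f["img"].astype(float)
w=(im[:,:,0]-im[:,:,2]>35)
C=[]
for y in range(108,192):
    xs=np.nonzero(w[y,300:350])[0]+300
    if len(xs)>8: C.append(onz(f,(xs.mean(),y),43)[:2])
C=np.array(C);d=np.polyfit(C[:,0],C[:,1],1);print(len(C),"jaw",np.arctan2(-d[0],-1)-np.pi/2,np.polyval(d,501.6),(C-H)@hd)
```

```text
[555.4 380.3] t -12.193310238847868 s 91.9574497907959
[552.4 411.6] t 5.085793960325399 s 118.20078917961929
[553.7 393.8] t -4.426387446986142 s 103.12887291983492
84 jaw 1.0846187345636351 305.6741899438135 [ 33.7  34.8  35.8  36.9  37.9  39.   40.   41.1  42.2  43.2  44.3  45.4
  46.4  47.5  48.6  49.7  50.7  51.8  52.9  54.   55.1  56.2  57.3  58.3
  59.4  60.5  61.6  62.7  63.9  65.   66.1  67.2  68.3  69.4  70.5  71.6
  72.8  73.9  75.   76.2  77.3  78.4  79.6  80.7  81.8  83.   84.1  85.3
  86.4  87.6  88.7  89.9  91.   92.2  93.4  94.5  95.7  96.9  98.1  99.2
 100.4 101.6 102.8 104.  105.1 106.3 107.5 108.7 109.9 111.1 112.3 113.5
 114.7 116.  117.2 118.4 119.6 120.8 122.1 123.3 124.5 125.7 127.  128.2]
```

Clear by 12 mm or more on both sides. Regrasp near the head (48 mm from its axis) and lift.

Run:
```python
from h import *
np.set_printoptions(precision=2,suppress=True)
H=np.array([501.5,305.0]);a=1.0845+np.pi/2;hd=np.array([np.cos(a),np.sin(a)])
o=down(1.0845-np.pi);p=H+48*hd
bot.move_straight([*p,200],v=150)
print(bot.move_straight([*p,12],v=100,until_force=8),bot.read_ee_pos(),bot.read_force())
bot.close();print(bot.read_gripper_width(),bot.read_time())
bot.move_straight([*p,235],v=120)
print(bot.read_ee_pos(),bot.read_force(),bot.read_moment())
for n in ["side","scene","wrist"]:
    f=bot.grab_frame(n);cv2.imwrite(f"pics/i_{n}.png",f["img"][:,:,::-1])
    for l in ["punch_top","setter_top","mallet"]:
        for d in bot.mark_of(f,l): print(n,l,round(d["conf"],2),np.array(d["centre"]),onz(f,d["centre"],{"p":130,"s":126,"m":223}[l[0]]))
for (q,name) in [((630,-218),"punch"),((633,246),"setter")]:
    for y in np.arange(-1.2,1.3,.3):
        # mallet yaw y: hd=-(cos y, sin y); jaw angle = y-pi/2 
        g=np.array(q)-48*np.array([np.cos(y),np.sin(y)])
        s=bot.solve_ik([*g,160],down(y-np.pi/2)); print(name,round(y,2),None if s is None else np.round(s,2))
```

```text
False [459.33 327.72  12.53] [ 0.51  0.7  -0.35]
0.23120630723833593 15.4333
[458.82 327.21 234.24] [-0.35 -0.03 -0.91] [ 0.02  0.06 -0.02]
side punch_top 0.41 [310.3 101.2] [ 625.01 -231.77  130.  ]
side setter_top 0.79 [274.7 294.9] [579.89 401.52 126.  ]
side setter_top 0.78 [430.2 320.3] [269.62 408.79 126.  ]
side setter_top 0.48 [267.8 230.6] [633.58 246.75 126.  ]
side setter_top 0.47 [387.1 224.4] [368.07 189.02 126.  ]
side setter_top 0.43 [300.6 186.3] [586.86 102.92 126.  ]
scene punch_top 0.56 [222.1 166.2] [ 625.89 -222.9   130.  ]
scene setter_top 0.64 [315.  203.4] [573.33  99.71 126.  ]
scene setter_top 0.53 [415.  254.8] [564.82 397.39 126.  ]
scene setter_top 0.51 [484.5 198.6] [256.03 411.43 126.  ]
scene setter_top 0.48 [338.8 240. ] [641.2  240.19 126.  ]
scene setter_top 0.4 [388.2 183.8] [369.44 183.76 126.  ]
scene mallet 0.6 [399.9 190.7] [502.68 302.46 223.  ]
wrist setter_top 0.88 [486.2 210.4] [364.88 188.8  126.  ]
wrist setter_top 0.7 [201.9 127.2] [572.02 401.24 126.  ]
wrist mallet 0.95 [325.8 159.7] [503.08 304.52 223.  ]
punch -1.2 [-0.02  0.45 -0.05
[... 151 characters left out ...]
   -1.05  1.35]
punch 0.0 [-0.1   0.43 -0.09  0.   -1.05  1.67]
punch 0.3 [-0.12  0.44 -0.07  0.   -1.06  1.99]
punch 0.6 [-0.14  0.46 -0.04  0.   -1.07  2.31]
punch 0.9 [-0.16  0.48 -0.01 -0.   -1.09  2.63]
punch 1.2 [-0.16  0.5   0.03  0.   -1.1   2.93]
setter -1.2 [ 0.68  0.52  0.07  0.   -1.12 -0.31]
setter -0.9 [ 0.68  0.5   0.03  0.   -1.1  -0.01]
setter -0.6 [ 0.68  0.48 -0.    0.   -1.09  0.29]
setter -0.3 [ 0.67  0.46 -0.03  0.   -1.08  0.6 ]
setter 0.0 [ 0.65  0.45 -0.06  0.   -1.07  0.92]
setter 0.3 [ 0.63  0.44 -0.06  0.   -1.06  1.24]
setter 0.6 [ 0.61  0.44 -0.06  0.   -1.07  1.56]
setter 0.9 [ 0.59  0.45 -0.05  0.   -1.07  1.89]
setter 1.2 [ 0.57  0.47 -0.02  0.   -1.08  2.21]
```

View pics/i_side.png

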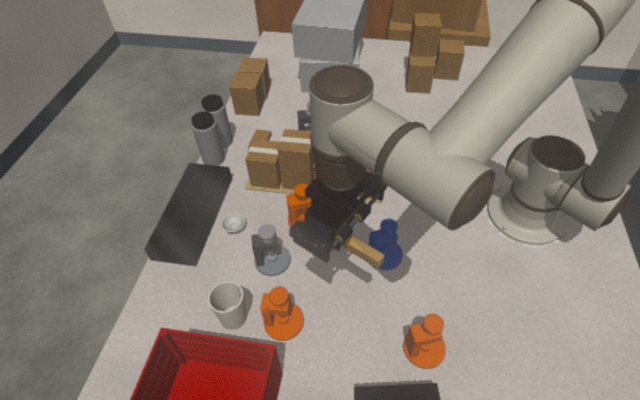

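View pics/i_wrist.png

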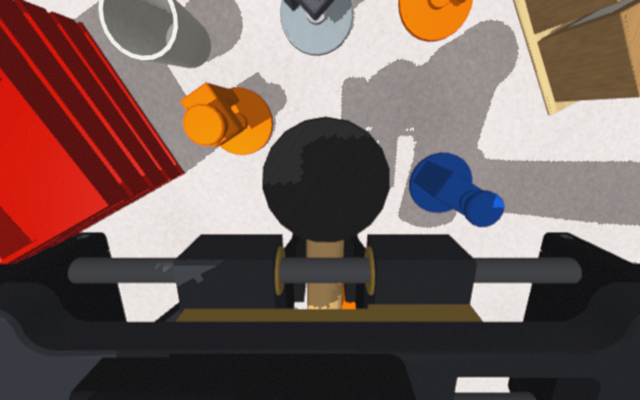

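View pics/i_scene.png

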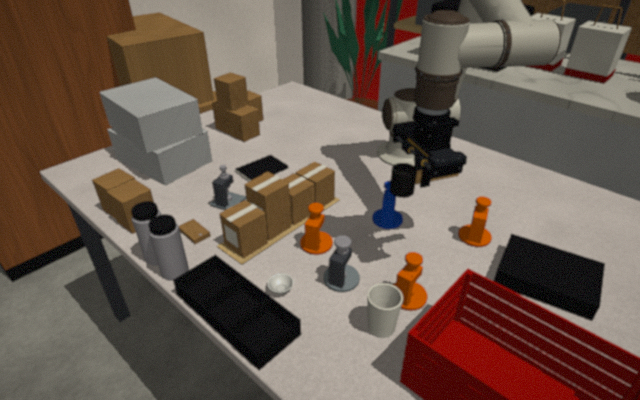

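The mallet is level in the jaws with its head just ahead of the fingers (wrist image, (326,178)). Next I'll carry it high to a hover just short of the punch and measure the pin from the wrist camera.

Run:
```python
from h import *
np.set_printoptions(precision=1,suppress=True)
y=-0.34;u=np.array([np.cos(y),np.sin(y)])
f=bot.grab_frame("wrist")
dk=(f["img"].max(2)<70).astype(np.uint8);dk[228:]=0;dk=cv2.morphologyEx(dk,cv2.MORPH_OPEN,np.ones((9,9)))
n,lab,st,ce=cv2.connectedComponentsWithStats(dk)
for k in range(1,n):
    if st[k,4]>3000:
        c,r=cv2.minEnclosingCircle(np.argwhere(lab==k)[:,::-1].astype(np.float32));p=bot.read_ee_pos()
        w=onz(f,c,p[2]-12.5+60);print(c,r,w,np.linalg.norm((w-p)[:2]))
g=np.array([630,-220])-118*u
bot.goto([*g,225],down(y-np.pi/2))
print(bot.read_time(),bot.read_ee_pos())
f=bot.grab_frame("wrist");cv2.imwrite("pics/j_wrist.png",f["img"][:,:,::-1])
for l,z in [("punch_top",130),("punch",0)]:
    for d in bot.mark_of(f,l): print(l,round(d["conf"],2),np.array(d["centre"]),onz(f,d["centre"],z))
s=bot.grab_frame("scene");t=bot.grab_frame("side")
for n,x in (("sc",s),("si",t)):
    for d in bot.mark_of(x,"punch_top"): print(n,round(d["conf"],2),np.array(d["centre"]),onz(x,d["centre"],130))
import pickle;pickle.dump((f,s,t),open("j.pkl","wb"))
```

```text
(325.693115234375, 178.6495361328125) 63.38667678833008 [504.4 304.1 282.5] 50.94905461241119
19.95 [ 519.1 -180.   225.1]
punch_top 0.65 [332.7  70.4] [ 624.2 -223.1  130. ]
punch 0.8 [330.   87.3] [ 622.3 -222.5    0. ]
sc 0.41 [224.  168.6] [ 630.4 -207.9  130. ]
si 0.53 [309.2 103. ] [ 626.6 -222.8  130. ]
```

View pics/j_wrist.png

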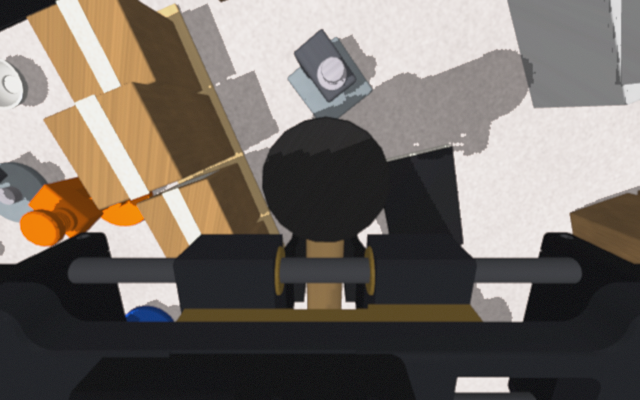

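The wrist view shows the punch cap at (332,72), which puts it at about (624,-223), and the side view agrees to a few mm. Press next.

Run:
```python
from h import *
np.set_printoptions(precision=2,suppress=True)
y=-0.34;u=np.array([np.cos(y),np.sin(y)]);o=down(y-np.pi/2)
g=np.array([624.5,-222.5])-49.5*u
bot.move_straight([*g,180],v=120)
bot.move_straight([*g,150],v=120); F0=bot.read_force()
r=bot.move_straight([*g,129],v=30,until_force=9)
print(r,bot.read_ee_pos(),bot.read_force()-F0,bot.read_time())
f=bot.grab_frame("side");s=bot.grab_frame("scene")
cv2.imwrite("pics/k.png",np.hstack([cv2.resize(f["img"][60:180,230:390,::-1],None,fx=2.4,fy=2.4),cv2.resize(s["img"][110:230,170:330,::-1],None,fx=2.4,fy=2.4)]))
```

```text
False [ 578.2  -206.15  129.58] [-2.04  1.4   5.6 ] 22.35
```

View pics/k.png

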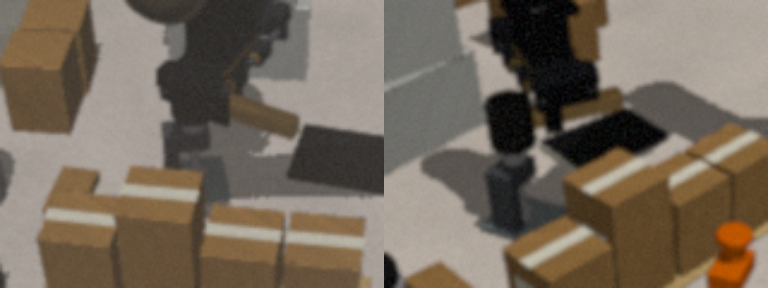

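The head sits on the pin and the force is 5.6 N, which implies about 10 mm of travel. I'll push on slightly to confirm the hard stop.

Run:
```python
from h import *
np.set_printoptions(precision=2,suppress=True)
p=bot.read_ee_pos();F=bot.read_force()
r=bot.move_straight([p[0],p[1],126],v=20,until_force=5)
print(r,bot.read_ee_pos(),bot.read_force()-F)
p=bot.read_ee_pos()
bot.move_straight([p[0],p[1],235],v=150)
print(bot.read_ee_pos(),bot.read_time(),bot.read_force(),bot.read_moment())
f=bot.grab_frame("side");s=bot.grab_frame("scene");w=bot.grab_frame("wrist")
cv2.imwrite("pics/l.png",np.hstack([cv2.resize(f["img"][60:180,230:390,::-1],None,fx=2.4,fy=2.4),cv2.resize(s["img"][110:230,170:330,::-1],None,fx=2.4,fy=2.4)]))
cv2.imwrite("pics/l_w.png",w["img"][:,:,::-1])
```

```text
True [ 577.34 -206.18  127.49] [-0.04 -0.14  0.03]
[ 576.34 -205.83  233.18] 23.525 [ 0.51 -0.11 -3.04] [ 0.06  0.08 -0.08]
```

View pics/l.png

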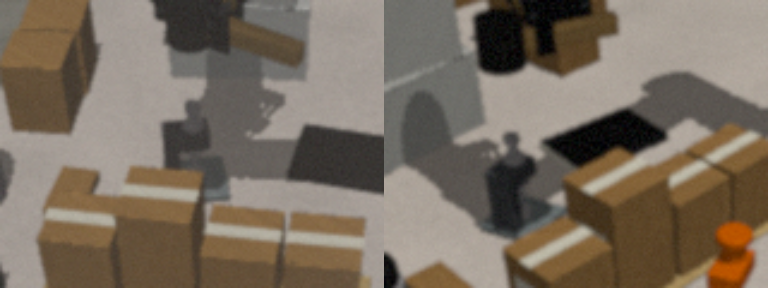

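View pics/l_w.png

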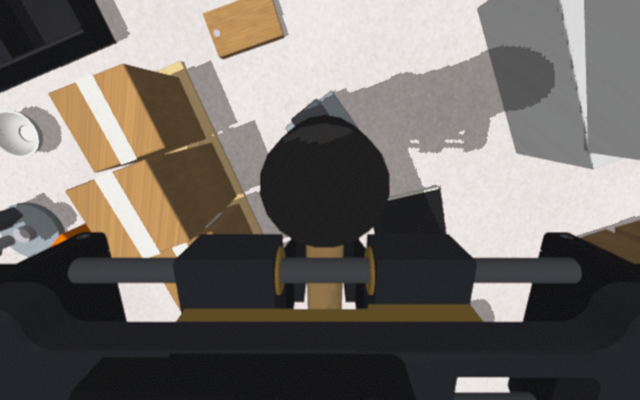

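The pin hit its stop (force rose by a further 5 N), and it now shows fully up at side-crop pixel (193,105). The mallet has not shifted in the grip. Carrying it across the row to a hover short of the setter.

Run:
```python
from h import *
np.set_printoptions(precision=1,suppress=True)
y=0.37;u=np.array([np.cos(y),np.sin(y)])
g=np.array([633,246])-118*u
bot.goto([*g,235],down(y-np.pi/2))
print(bot.read_time(),bot.read_ee_pos())
f=bot.grab_frame("wrist");cv2.imwrite("pics/m_wrist.png",f["img"][:,:,::-1])
for l,z in [("setter_top",126),("setter",0)]:
    for d in bot.mark_of(f,l): print(l,round(d["conf"],2),np.array(d["centre"]),onz(f,d["centre"],z))
x=bot.grab_frame("side");s=bot.grab_frame("scene")
import pickle;pickle.dump((f,s,x),open("m.pkl","wb"))
cv2.imwrite("pics/m.png",np.vstack([cv2.resize(x["img"][130:330,160:480,::-1],None,fx=1.5,fy=1.5),cv2.resize(s["img"][110:310,230:550,::-1],None,fx=1.5,fy=1.5)]))
```

```text
25.2 [523.3 202.5 235. ]
setter_top 0.92 [324.7  60.7] [638.9 247.9 126. ]
setter_top 0.84 [140.   70.4] [571.4 400.6 126. ]
setter_top 0.6 [285.3 321.3] [361.  190.1 126. ]
setter_top 0.58 [432.9 169. ] [586.2 112.2 126. ]
setter 0.8 [202.3  83.5] [574.  398.6   0. ]
setter 0.75 [151.1 270.2] [267.4 406.9  -0. ]
setter 0.69 [326.5  81.5] [636.3 244.3   0. ]
setter 0.67 [401.7 153.1] [586.3 109.2   0. ]
```

View pics/m_wrist.png

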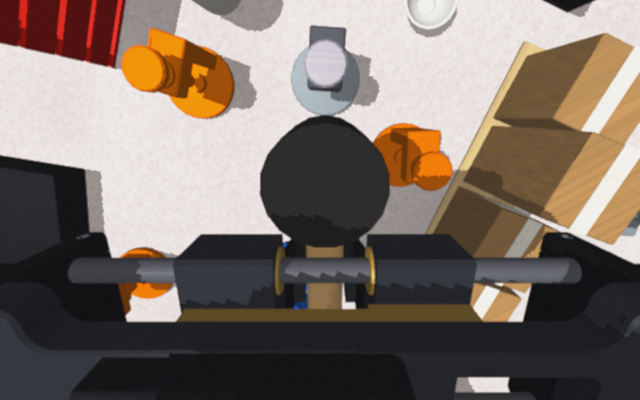

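View pics/m.png

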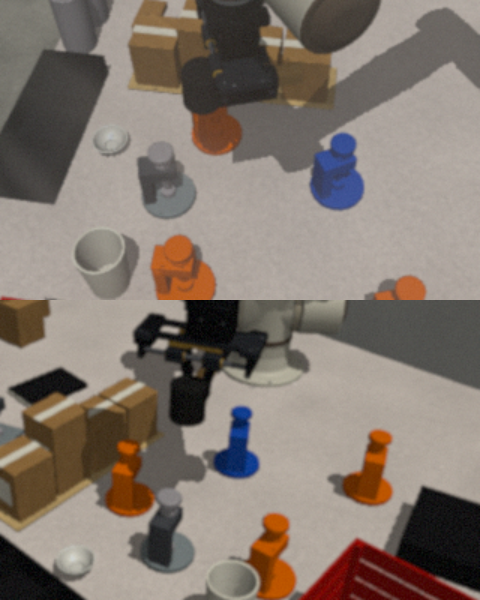

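The wrist view shows the setter cap at (325,63), about (637,247), with the mallet upright. Moving over it and lowering to about 11 mm above.

Run:
```python
from h import *
np.set_printoptions(precision=2,suppress=True)
y=0.37;u=np.array([np.cos(y),np.sin(y)])
g=np.array([637,247])-49.5*u
bot.move_straight([*g,190],v=100)
F=bot.read_force()
print(bot.move_straight([*g,149],v=40,until_force=3))
bot.dwell(0.4)
p=bot.read_ee_pos();print(bot.read_time(),p,p[:2]+49.5*u,bot.read_force()-F,bot.read_gripper_width())
for n,(r,c) in dict(side=(170,190),scene=(160,250)).items():
    f=bot.grab_frame(n);im=f["img"][:,:,::-1].copy()
    cv2.imwrite(f"pics/n_{n}.png",cv2.resize(im[r:r+130,c:c+180],None,fx=4.2,fy=4.2,interpolation=2))
    M=[*(p[:2]+49.5*u),p[2]-12.5];print(n,"proj mallet",proj(f,[M,[M[0],M[1],M[2]+60],[637,247,126]]))
    for l in("mallet","setter_top"):
        for d in bot.mark_of(f,l): print(l,round(d["conf"],2),np.array(d["centre"]))
w=bot.grab_frame("wrist");cv2.imwrite("pics/n_wrist.png",w["img"][:,:,::-1])
```

```text
False
28.025 [590.87 229.08 149.07] [637.02 246.98] [-0.82 -0.13 -1.08] 0.22423257399779736
side proj mallet [[265.74 227.7 ]
 [262.38 210.92]
 [266.3  230.51]]
mallet 0.97 [267.3 227.6]
mallet 0.24 [362.5 188.8]
setter_top 0.86 [429.  319.9]
setter_top 0.62 [267.2 229.5]
setter_top 0.58 [276.4 294.8]
setter_top 0.54 [389.8 221.5]
scene proj mallet [[342.33 236.91]
 [343.02 216.04]
 [342.23 240.43]]
mallet 0.85 [343.6 236.8]
mallet 0.45 [313.  199.3]
setter_top 0.7 [416.1 256.7]
setter_top 0.64 [342.  242.5]
setter_top 0.61 [246.6 242.8]
setter_top 0.57 [483.2 201.1]
setter_top 0.48 [311.9 204.4]
```

View pics/n_side.png

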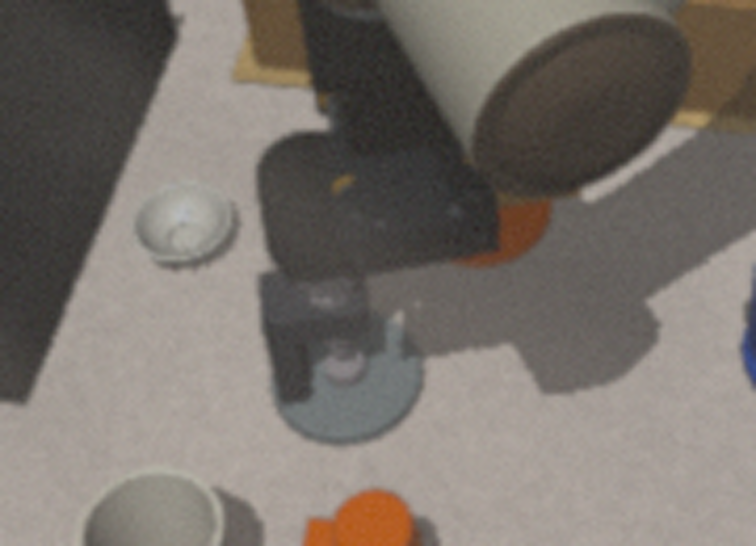

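View pics/n_scene.png

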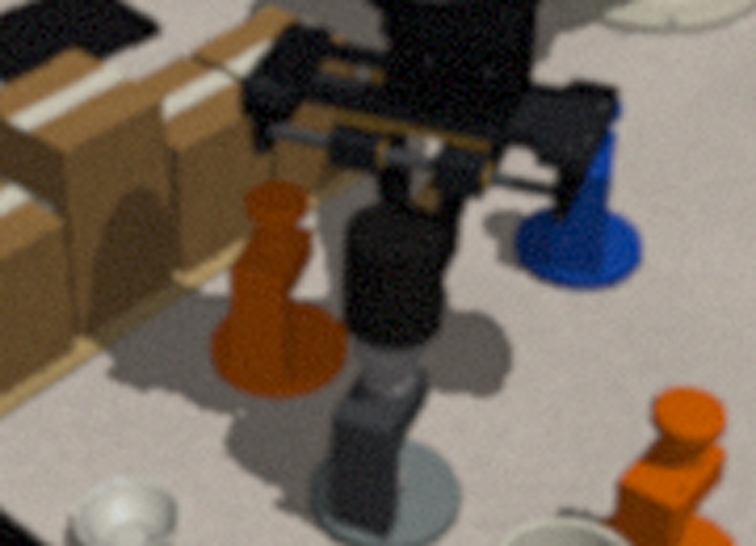

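View pics/n_wrist.png

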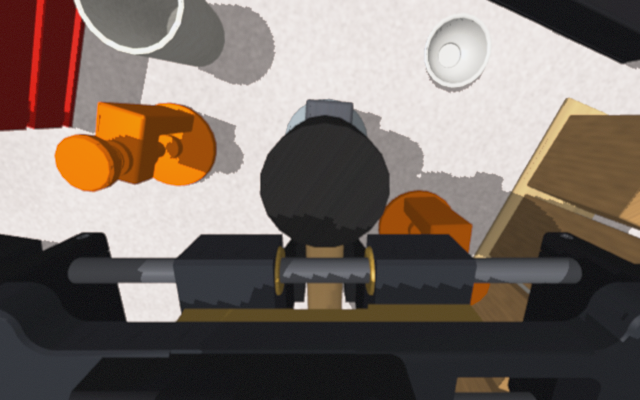

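The head's lower-face mark lines up with the cap in both views: scene (343.6,236.8) above (342,242.5), side (267.3,227.6) above (267.2,229.5). No contact force has appeared. Handing in.

Run:
```python
from h import *
print(bot.hand_in(),bot.read_time())
```

```text
the job is handed in; nothing more can be done
the job is handed in; nothing more can be done
```

I drove the punch pin down with the mallet, let it spring back, and carried the mallet over the cartons. I handed in with it held over the grey setter's cap. The last clock reading, just before handing in, was 28.0 s of the 45 s allowed; `hand_in()` gives no verdict.

- **Picking up the mallet:** The blue look-alike left no room for the gripper near the head. I first gripped the handle's tail and slid the mallet about 38 mm clear, then regrasped it about 48 mm from the head.
- **Punch:** The force read 5.6 N partway down, then rose another 5 N, which I took as the stop. The pictures afterwards show the pin back up.
- **Crossing:** I commanded the carry with the lower face about 220 mm up and took no pictures on the way. The tallest carton is 156 mm.
- **Final position:** The scene and side views put the head within roughly 5 mm of the cap's axis, inside the 12 mm limit. The head looks upright and the gripper is still closed on the handle.
- **Contact at the end:** The force read about 1 N different from just before the lowering, mostly downward, so there is no upward push from the cap.

**Checks that disagreed:**
- **Height above the cap:** This is the least certain, at about 10.5 mm from the arm's position and nearer 14 mm from the scene view and the force at the punch. Both are within the 3–25 mm allowed.
- **Cap position:** Estimates differed by about 5–10 mm between cameras, so I used a value in between, weighted towards the wrist camera.

The last pictures show no carton or other loose item visibly moved; I did not measure their positions.

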